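# Hold a round flask down on the touch mixer

## Robot

A 7-joint arm with a two-finger parallel gripper is mounted at the origin on the work surface. World frame = base frame: x ahead of the robot, y to its left, z up, the work surface at z = 0. Lengths are in m, angles in rad, forces in N, time in s.
With the tool pointing down it reaches from about 0.425 to 0.875 m from the base axis. Payload 4.7 kg.
Tool frame: the origin (TCP) lies at the very end of the fingers, on their centre line; the grasp point (between the pads) lies behind it (ctrl.tcp_to_grasp is the y of the grasp point in the tool frame, in m); y points along the fingers, x is the direction in which the jaws open and shut, and the axes are right-handed (so a half turn about y gives the same grasp; the last joint's range is limited). The gripper opens to 87 mm and grips with 3 to 60 N. Pads are 19 mm wide; open, the fingers measure 117 mm over their backs; the gripper's body (75 mm by 190 mm) begins 51 mm behind the grasp point.
Start: joints at [-1.113, 0.321, -0.07, 1.45, 0.023, 1.371, -0.057], TCP at [0.279, 0.587, 0.223] pointing down, gripper open.
Joint ranges: [-2.86, 2.86], [-0.3, 2.09], [-1.38, 1.24], [0.06, 2.45], [-1.56, 4.7], [0.09, 2.05], [-2.69, 2.69]. Speed limits (rad/s): [2.57, 2.57, 3.14, 3.14, 3.14, 3.14, 3.14].

## Interface

Orientations are given as a rotation vector (axis times angle).
In Python, from bench import ctrl, get_image, workorder gives the robot as it stands.
- The arm moves only by the tool drive_tool, never from a script. Its argument "increments" is text: rows parted by semicolons, each of 5 numbers parted by spaces: the shift along the tool's x, y, z in mm, then the turn about the tool's y in degrees, then the closure in counts, from 0 (fully open) to 255 (shut). In form: tx ty tz yaw fingers; .... A call has 1 to 20 rows; each row shifts and turns the commanded pose from where the row before left it, along the tool's axes as they then stand; what a row does not reach is not made up. A row lasts 1/8 s, in which the tool goes at most 62.5 mm and 10.7 degrees, less where a joint would pass 70% of its speed; a pose out of reach is approached as far as the arm can. A call is refused whole if a number of a shift passes 62.5 or a number of a turn 10.7, either way. A call with a gripper value outside its range is refused whole. The fingers move at their own pace and stop on an object; "squeeze" is the grip in N (left out, the last holds). Time passes only in rows, so rows that do not move let the fingers close. It gives the time, the measured TCP pose, the force and the opening at its end, in the units of the state.
- ctrl.get_state(): the state, without advancing time (a new reading comes with each control period).
- get_image(name): name is "side" or "top" or "wrist"; returns a dict with "img" (400x640x3 uint8, red, green, blue), "mtx" (3x3 intrinsics, pixels), "k1" (the pictures are not rectified: a ray, as slopes to the right and down, at radius r is drawn at 1 + k1 r^2 times it, then the intrinsics apply), "camera_from_world" (4x4, takes a point from world to camera coordinates). Camera axes: x right, y up, looking along -z (the intrinsics and any distortion apply to the point x, -y, -z); pixel columns grow to the right and rows downward; lengths in m; the calibration is good to about 2 mm. A picture is of the moment at which its call begins. There is no depth.
- workorder.close_job(): hands the job in, once; it reports no verdict.
The state is a dict: "time": time; "joint_positions": joint angles; "qd": joint speeds; "joint_torque": joint torques, N m; "position": TCP position; "tool_rot": TCP orientation; "ft_force": force on the tool from outside, world axes, zero at the start; "torque": the same for the moment, N m; "grip_width": opening from 0.0 (shut) to 1.0 (fully open).
Only numpy, scipy, OpenCV 4.12 (cv2) and the standard library are available. Lean on these libraries where they do the work, as an engineer would, in place of code of your own. Each camera call takes 0.05 s, during which the arm holds its last target.

## Task

Someone has left a red-capped sample bottle standing in the mixer's round cradle: take it out and stand it upright on the white spill tray. Then take the brown round flask with the blue stopper and seat it upright in the cradle, press it down until the sprung cradle is at the bottom of its travel, without ramming the glass, and keep it pressed: the program finishes with the gripper still holding the flask down. Leave the other flask, the bottle already on the tray, the tube rack and the wash bottle where they are.

Things in the scene. Friction and masses are not known exactly. Their poses are not given: they have to be found in the camera images.
- mixer: touch mixer: low white enamelled housing 160 (x) x 120 (y) mm, 65 mm high, standing fixed on the bench, blue line round it; origin on the bench under the housing's centre, x axis from the control panel to the rear. The black cradle stands on a sprung shaft 25 mm to +x of the centre
- cradle_seat (a point): centre of the blue-edged opening at the top of the cradle, a black round cup 72 mm across outside, on the mixer; 117 mm above the bench when up, moving down with the cradle. The opening is 46 mm across and 18 mm deep to the cup's floor; the flask's bulb rests on the rim of the opening, its centre then 22 mm above this point
- cradle (a joint): how far the cradle is pushed down, in m: 0 up, 0.012 at the bottom stop. It is sprung: it starts to sink at about 4.5 N of downward load (the weights of bottle and flask are less) and needs about 12 N in all (flask's weight and hand together) at the bottom; it springs up again when let go
- left_bottle_center (a point): half-way up the red-capped white sample bottle that stands in the cradle at the start: round, 38 mm across, 90 mm high, body straight for the lower 62 mm, about 70 g; z along the bottle, up. At the start its foot is on the cup's floor, 18 mm below the cradle's rim
- left_bottle: the same red-capped bottle; origin at the centre of its foot, 45 mm below its centre
- tray: white spill tray fixed on the bench, 240 (x) x 160 (y) mm outside, walls 4 mm thick and 14 mm high, floor 4 mm above the bench; origin on the bench under its centre. The green-capped bottle stands in the +x half; the -x half is free
- tray_bottle_center (a point): half-way up the green-capped bottle that stands on the tray, same size as the other (38 mm across, 90 mm high); to be left alone
- flask_neck (a point): grip point on the neck of the brown round flask with the blue stopper, on its axis, 60 mm above the bulb's centre; the neck is 24 mm across and straight from 34 to 80 mm above the bulb's centre, then a lip 28 mm across and the stopper, 23 mm across, to 99 mm. z along the neck, up
- flask_bulb (a point): centre of the round bulb of the brown flask, 64 mm in diameter; about 180 g, heavy at the bottom. At the start the flask stands neck up in a loose cork ring 80 mm across and 22 mm high, the bulb's centre 45 mm above the bench
- flask: the same brown flask; origin at the lowest point of the bulb, 32 mm below its centre
- other_flask_bulb (a point): centre of the bulb of the other flask, of pale glass with a yellow stopper, same shape and size, in its own cork ring; to be left alone
- rack_center (a point): middle of the blue tube rack, 74 x 180 mm, 107 mm high with its tubes; to be left alone; this point 32 mm above the bench
- wash_bottle_center (a point): half-way up the white wash bottle with the red top, 70 mm across, 150 mm high with a thin spout to 185 mm; to be left alone
Mind the look-alikes: they are no part of the job. What is shaped like the left_bottle but purple is not meant. Several things have the shape of the flask; the one meant has the colours described above.

How it is judged:
On the way, in this order (a step that is already met when the one before it is completed fails the run):
1. the red-capped bottle stands upright on the tray, let go (x of left_bottle_center in the frame of tray between -0.1 and 0.1 m and y of left_bottle_center in the frame of tray between -0.06 and 0.06 m and z of left_bottle_center in the frame of tray below 0.053 m and angle between left_bottle's own z axis and vertical below 0.15 rad and linear speed of left_bottle below 0.02 m/s and contact force between left_bottle and the arm below 0.2 N and contact force between left_bottle and the fingers below 0.2 N), for 0.2 s.
2. the flask, upright in the cradle, is pressed down to the bottom of the cradle's travel by the gripper (value of joint cradle above 0.0095 m and horizontal distance between flask_bulb and cradle_seat below 0.008 m and angle between flask's own z axis and vertical below 0.2 rad and contact force between the fingers and flask above 2 N and contact force between flask and mixer above 7 N and contact force between each of the fingers, the arm and mixer below 0.5 N), for 0.5 s.
At the end, for the whole second after the job is handed in: Red-capped bottle upright (0.15 rad), untouched on the tray. Flask in the cradle, within 8 mm of its axis and 0.2 rad of upright, held down by the gripper (over 7 N on the cradle, cradle at least 9.5 of 12 mm down, still); robot not on the mixer. Bystanders within 30 mm of their places (all of step 1 and all of step 2 and velocity of joint cradle between -0.01 and 0.01 m/s and linear speed of flask below 0.02 m/s and distance of each of other_flask_bulb, tray_bottle_center, rack_center, wash_bottle_center from where it was at the start of the episode below 0.03 m); the arm keeps its last pose, push and grip.
It fails at once if the glass is rammed: more than 60 N between flask and mixer (contact force between flask and mixer above 60 N).
It fails at once if the flask or the bottle is knocked over (angle between any of flask, left_bottle's own z axis and vertical above 0.9 rad).
It fails at once if a bystander is pushed away (distance of any of other_flask_bulb, tray_bottle_center, rack_center, wash_bottle_center from where it was at the start of the episode above 0.03 m).
It also fails if it takes over 64 s, if anything falls off the work surface, if the arm or the gripper's body presses on something with over 40 N, if the wrist force passes 120 N, or if a joint passes its speed limit or range.

## Working session

There is one attempt and no reset: what is moved stays moved. The work goes in short steps, Python scripts to look and compute and a tool call to move; the robot and the scene stay as the last step left them, time stands still between calls to the robot, and variables do not carry over. Pictures are saved under pics/ and viewed, and the job is handed in when it is done.

Besides the shell and the picture viewer there is one more tool, called by a JSON object that holds its "fn" and its "kwargs". drive_tool: Moves the arm, as the interface text tells. Its arguments: {"type":"object","properties":{"increments":{"type":"string"},"squeeze":{"type":"number"}},"required":["increments"]}

```bash
ls; mkdir -p pics; cat > h.py <<'E'
import numpy as np, cv2
from bench import ctrl, get_image
def snap(name,fn=None):
    d=get_image(name)
    if fn: cv2.imwrite('pics/'+fn,cv2.cvtColor(d['img'],cv2.COLOR_RGB2BGR))
    return d
def ray(d,u,v):
    K=np.array(d['mtx']);xd=(u-K[0,2])/K[0,0];yd=(v-K[1,2])/K[1,1]
    rd=np.hypot(xd,yd);r=rd
    for _ in range(30): r=rd/(1+d['k1']*r*r)
    s=1/(1+d['k1']*r*r);x,y=xd*s,yd*s
    T=np.array(d['camera_from_world']);R=T[:3,:3];c=-R.T@T[:3,3]
    return c,R.T@np.array([x,-y,-1.])
def onz(d,u,v,z):
    c,w=ray(d,u,v);return c+w*(z-c[2])/w[2]
def tri(a,b):
    (c1,w1),(c2,w2)=a,b;w1=w1/np.linalg.norm(w1);w2=w2/np.linalg.norm(w2)
    s=np.linalg.lstsq(np.stack([w1,-w2],1),c2-c1,rcond=None)[0]
    p,q=c1+s[0]*w1,c2+s[1]*w2;return (p+q)/2,np.linalg.norm(p-q)
def proj(d,p):
    T=np.array(d['camera_from_world']);q=T[:3,:3]@np.array(p)+T[:3,3];x,y=q[0]/-q[2],-q[1]/-q[2]
    f=1+d['k1']*(x*x+y*y);K=np.array(d['mtx']);return K[0,0]*x*f+K[0,2],K[1,1]*y*f+K[1,2]
E
python3 - <<'E'
from h import *
np.set_printoptions(precision=4,suppress=True)
for n in ['side','top','wrist']:
    d=snap(n,n+'0.png');T=np.array(d['camera_from_world']);print(n,d['mtx'],d['k1'],-T[:3,:3].T@T[:3,3],T[:3,:3])
print(ctrl.get_state(),ctrl.tcp_to_grasp)
E
```

```text
pics
side [[372.1108   0.     315.9603]
 [  0.     372.1108 195.5731]
 [  0.       0.       1.    ]] -0.03001055871141136 [ 0.1222 -0.6453  0.7527] [[ 0.8189 -0.5739 -0.0046]
 [ 0.3583  0.5048  0.7853]
 [-0.4484 -0.6448  0.619 ]]
top [[477.8518   0.     313.8858]
 [  0.     477.8518 205.3761]
 [  0.       0.       1.    ]] -0.028649728623583795 [0.5268 0.0416 1.2902] [[ 0.0014 -0.9999  0.0149]
 [ 0.9969  0.0026  0.0785]
 [-0.0786  0.0148  0.9968]]
wrist [[310.2011   0.     319.3741]
 [  0.     310.2011 200.4668]
 [  0.       0.       1.    ]] -0.04182697317285232 [0.2033 0.624  0.383 ] [[ 0.4291  0.9033 -0.0024]
 [-0.8601  0.4077 -0.3066]
 [-0.276   0.1336  0.9518]]
{'time': 0.15, 'joint_positions': array([-1.1129,  0.3216, -0.0701,  1.4514,  0.0226,  1.3708, -0.0569]), 'qd': array([ 0.0004, -0.0027, -0.0019, -0.0032, -0.0003, -0.0008,  0.0002]), 'joint_torque': array([ -0.0007, -49.1795,  -0.4049, -31.2878,  -0.064 ,   0.0404,
         0.0001]), 'position': array([0.279 , 0.5866, 0.2217]), 'tool_rot': array([-1.3879, -0.8755,  0.8775]), 'ft_force': array([-0.7355, -0.013 , -0.8419]), 'torque': array([-0.0245,  0.0331,  0.0262]), 'grip_width': 0.9997566898214537} -0.0187
```

View pics/top0.png

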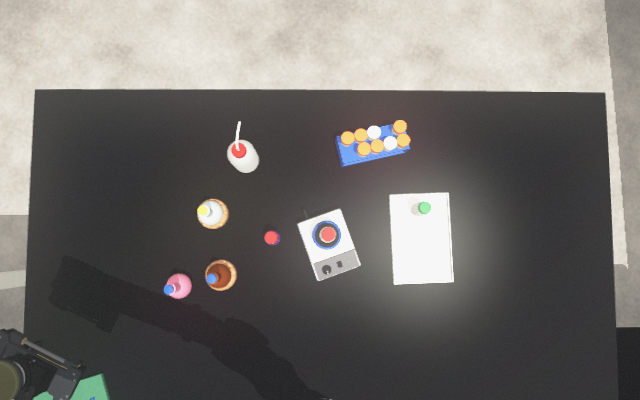

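View pics/side0.png

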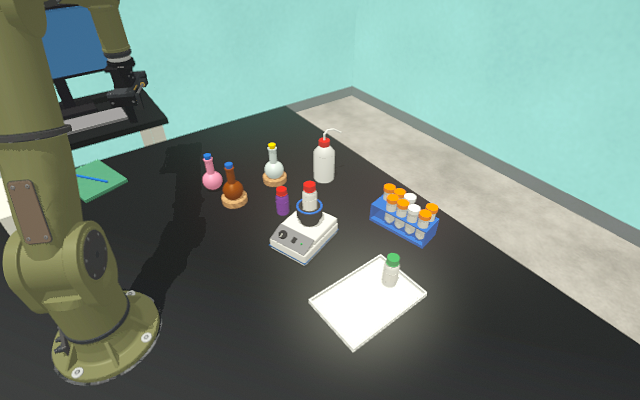

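View pics/wrist0.png

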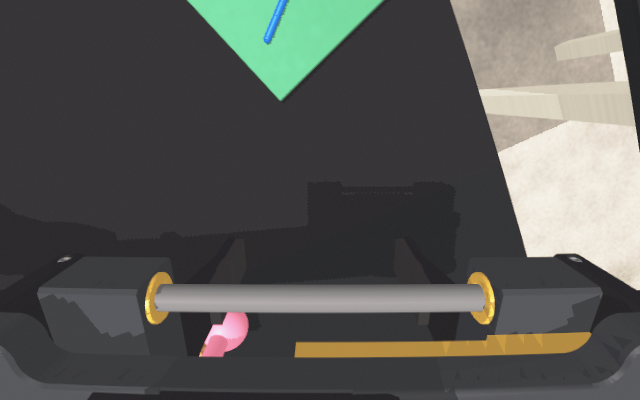

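```bash
cat > m.py <<'E'
from h import *
np.set_printoptions(precision=4,suppress=True)
from scipy.spatial.transform import Rotation as Ro
def blobs(d,lo,hi,amin=8):
    hsv=cv2.cvtColor(d['img'],cv2.COLOR_RGB2HSV)
    m=cv2.inRange(hsv,np.array(lo),np.array(hi))
    if lo[0]==0 and hi[0]<10: m|=cv2.inRange(hsv,np.array([172,lo[1],lo[2]]),np.array([180,hi[1],hi[2]]))
    n,l,s,c=cv2.connectedComponentsWithStats(m)
    return [(c[i].round(1).tolist(),s[i].tolist()) for i in range(1,n) if s[i,4]>=amin],m
E
python3 - <<'E'
from m import *
for n in ['top','side']:
    d=snap(n)
    for nm,lo,hi in [('red',[0,140,90],[6,255,255]),('blue',[100,140,80],[118,255,255]),('green',[55,120,80],[80,255,255]),('yel',[25,140,100],[33,255,255]),('brown',[7,140,30],[16,255,160]),('pink',[160,60,100],[172,170,255])]:
        print(n,nm,[(c,s[:5]) for c,s in blobs(d,lo,hi)[0]])
print('R',Ro.from_rotvec(ctrl.get_state()['tool_rot']).as_matrix())
d=snap('top')
for a,b,c,e in [(180,330,180,120)]:
    cv2.imwrite('pics/topz.png',cv2.resize(cv2.cvtColor(d['img'][190:310,150:310],cv2.COLOR_RGB2BGR),(800,600),interpolation=cv2.INTER_CUBIC))
cv2.imwrite('pics/topz2.png',cv2.resize(cv2.cvtColor(d['img'][180:300,290:450],cv2.COLOR_RGB2BGR),(800,600),interpolation=cv2.INTER_CUBIC))
E
```

```text
top red [([238.9, 150.7], [232, 143, 14, 15, 131]), ([270.5, 236.9], [264, 231, 14, 13, 126])]
top blue [([210.1, 277.4], [207, 274, 9, 8, 35]), ([167.4, 289.2], [164, 285, 9, 10, 58])]
top green []
top yel []
top brown [([220.1, 272.1], [207, 264, 24, 23, 218])]
top pink [([269.0, 231.1], [265, 230, 9, 4, 9]), ([276.6, 236.5], [275, 232, 3, 10, 10]), ([180.8, 285.8], [167, 274, 24, 25, 242])]
side red [([323.8, 142.1], [318, 137, 12, 11, 92]), ([309.0, 186.1], [303, 180, 13, 13, 138]), ([281.1, 190.8], [276, 186, 12, 11, 109])]
side blue [([71.8, 42.0], [42, 6, 65, 73, 3419]), ([206.7, 155.6], [203, 153, 8, 7, 44]), ([228.0, 164.6], [224, 162, 9, 7, 48]), ([91.6, 178.0], [76, 174, 32, 9, 75]), ([397.0, 220.8], [370, 195, 69, 52, 601]), ([309.0, 207.3], [296, 199, 27, 15, 87])]
side green [([392.9, 257.0], [387, 253, 12, 9, 83])]
side yel [([271.5, 145.2], [268, 143, 8, 6, 36])]
side brown [([232.1, 186.1], [222, 168, 21, 32, 325])]
side pink [([210.3, 177.9], [203, 172, 17, 14, 113])]
R [[ 0.4294 -0.0003 -0.9031]
 [ 0.9031 -0.0008  0.4294]
 [-0.0009 -1.     -0.0001]]
```

View pics/topz.png

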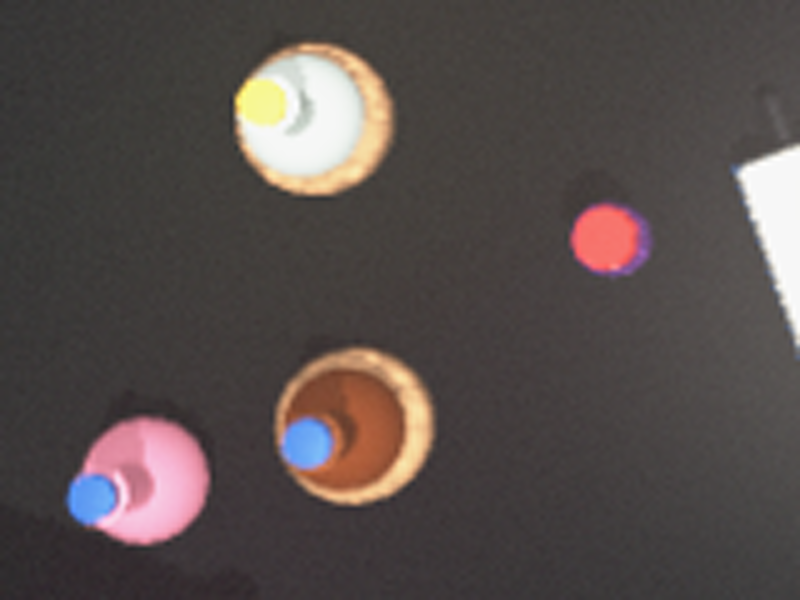

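View pics/topz2.png

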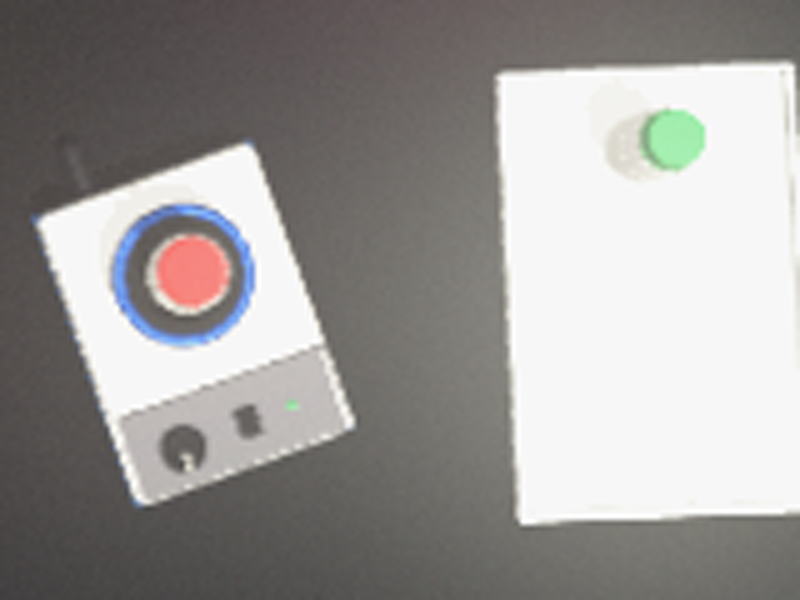

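```bash
python3 - <<'E'
from m import *
d=snap('top');s=snap('side')
def z1(U,V): return 150+(U+.5)/5-.5,190+(V+.5)/5-.5
def z2(U,V): return 290+(U+.5)/5-.5,180+(V+.5)/5-.5
for n,p,z in [('cap',z2(193,270),.189),('rim',z2(183,275),.117),('stopper',z1(307,443),.144),('bulb',z1(345,430),.045),('cork',z1(355,427),.02),('pinkstop',z1(93,499),.131),('pinkbulb',z1(146,480),.032),('yelstop',z1(262,102),.144),('yelbulb',z1(303,117),.045),('purple',z1(606,238),.09),('green',z2(674,140),.094),('washtop',(238.9,150.7),.15),
 ('trayA',z2(497,72),.014),('trayB',z2(520,523),.014),('trayC',z2(793,62),.014),('mix1',z2(38,217),.065),('mix2',z2(250,143),.065),('mix3',z2(354,430),.065),('mix4',z2(142,505),.065)]:
    P=onz(d,*p,z);print(n,np.round(p,1),P, 'reach %.3f'%np.hypot(P[0],P[1]))
for n,p,z in [('stopS',(228,164.6),.138),('capS',(309,186.1),.18),('rim',(309,207.3),.117)]:
    print(n,onz(s,*p,z))
print(tri(ray(d,*z1(307,443)),ray(s,228,163.5)),tri(ray(d,*z2(193,270)),ray(s,309,184)))
E
```

```text
cap [328.2 233.6] [ 0.5484 -0.0078  0.189 ] reach 0.548
rim [326.2 234.6] [ 0.5474 -0.0061  0.117 ] reach 0.547
stopper [211.  278.2] [0.443  0.2687 0.144 ] reach 0.518
bulb [218.6 275.6] [0.4424 0.2688 0.045 ] reach 0.518
cork [220.6 275. ] [0.4423 0.2682 0.02  ] reach 0.517
pinkstop [168.2 289.4] [0.4151 0.3735 0.131 ] reach 0.558
pinkbulb [178.8 285.6] [0.4154 0.3744 0.032 ] reach 0.559
yelstop [202. 210.] [0.6053 0.2931 0.144 ] reach 0.672
yelbulb [210.2 213. ] [0.6043 0.2933 0.045 ] reach 0.672
purple [270.8 237.2] [0.5411 0.1316 0.09  ] reach 0.557
green [424.4 207.6] [ 0.6161 -0.255   0.094 ] reach 0.667
washtop [238.9 150.7] [0.7485 0.2058 0.15  ] reach 0.776
trayA [389. 194.] [ 0.6586 -0.1796  0.014 ] reach 0.683
trayB [393.6 284.2] [ 0.4179 -0.1894  0.014 ] reach 0.459
trayC [448.2 192. ] [ 0.6645 -0.3404  0.014 ] reach 0.747
mix1 [297.2 223. ] [0.5779 0.0661 0.065 ] reach 0.582
mix2 [339.6 208.2] [ 0.6162 -0.0428  0.065 ] reach 0.618
mix3 [360.4 265.6] [ 0.4694 -0.0956  0.065 ] reach 0.479
mix4 [318.  280.6] [0.4315 0.0127 0.065 ] reach 0.432
stopS [0.4386 0.2702 0.138 ]
capS [ 0.545  -0.0062  0.18  ]
rim [ 0.5387 -0.0137  0.117 ]
(array([0.4411, 0.2701, 0.141 ]), np.float64(0.0036908194101462587)) (array([ 0.5469, -0.0069,  0.1865]), np.float64(0.003718096615098892))
```

{"fn": "drive_tool", "kwargs": {"increments": "0 0 0 9.2 0;0 0 0 9.2 0;0 0 0 9.2 0;0 0 0 9.2 0;0 0 0 9.2 0;0 0 0 9.2 0;0 0 0 9.4 0;0 0 0 0 0;0 0 0 0 0", "squeeze": 20}}

```text
time: 1.52
position: [0.279, 0.587, 0.2226]
tool_rot: [-1.571, -0.002, 0.002]
ft_force: [-0.1, -0.4, -0.0]
grip_width: 1.003
```

{"fn": "drive_tool", "kwargs": {"increments": "25 0 -54 0 0;25 0 -54 0 0;25 0 -54 0 0;25 0 -54 0 0;25 0 -54 0 0;25 0 -54 0 0;25 0 -54 0 0;25 0 -54 0 0;25 0 -54 0 0;25 0 -54 0 0;19 0 -54 0 0;0 0 0 0 0;0 0 0 0 0;0 0 0 0 0"}}

```text
time: 3.28
position: [0.5476, -0.0051, 0.2225]
tool_rot: [-1.57, -0.002, 0.003]
ft_force: [0.4, 0.0, -0.1]
grip_width: 1.0
```

```bash
python3 - <<'E'
from m import *
snap('wrist','w1.png');d=snap('side')
cv2.imwrite('pics/s1.png',cv2.resize(cv2.cvtColor(d['img'][120:270,210:410],cv2.COLOR_RGB2BGR),(800,600),interpolation=cv2.INTER_CUBIC))
print(ctrl.get_state())
E
```

```text
{'time': 3.375, 'joint_positions': array([-0.587 ,  0.1062,  0.5932,  1.7273, -0.0616,  1.3267,  0.0212]), 'qd': array([-0.0014,  0.0014,  0.0091, -0.0011,  0.0001, -0.0013, -0.0019]), 'joint_torque': array([  0.1539, -30.9123,   2.0182, -30.9021,  -0.0561,   0.0397,
         0.002 ]), 'position': array([ 0.5476, -0.0054,  0.2225]), 'tool_rot': array([-1.5703, -0.002 ,  0.0022]), 'ft_force': array([0.7254, 0.229 , 1.1535]), 'torque': array([-0.0571,  0.064 , -0.0019]), 'grip_width': 0.9952472846350185}
```

View pics/w1.png

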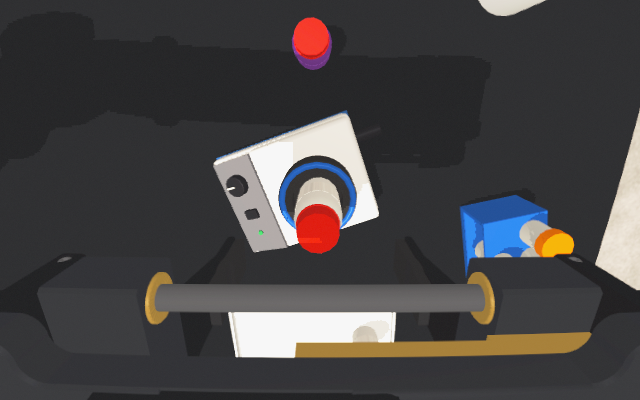

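View pics/s1.png

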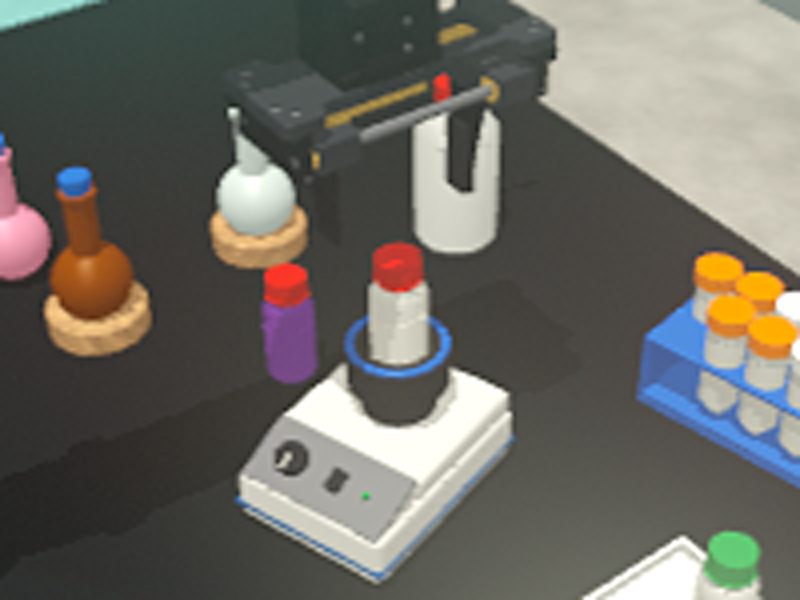

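```bash
python3 - <<'E'
from m import *
d=snap('wrist')
b,m=blobs(d,[0,160,90],[6,255,255]);print(b)
for p in [(318,213)]: print(onz(d,*p,.189))
c=cv2.findContours(m,0,2)[0]
c=max(c,key=lambda q:cv2.contourArea(q)*(abs(cv2.boundingRect(q)[1]-215)<40))
print(cv2.boundingRect(c))
for v in (.189,.17): print(proj(d,(.548,-.0075,v)),proj(d,(.548+.016,-.0075,v)))
E
```

```text
[([310.7, 37.6], [293, 17, 36, 42, 1192]), ([317.5, 227.9], [296, 204, 44, 49, 1759])]
[0.5475 0.0084 0.189 ]
(296, 204, 44, 49)
(np.float64(318.6308636936939), np.float64(234.81227759803025)) (np.float64(341.96772802586713), np.float64(234.86896215419864))
(np.float64(318.6900387215053), np.float64(224.2977204398759)) (np.float64(340.2030648632226), np.float64(224.35318298405713))
```

{"fn": "drive_tool", "kwargs": {"increments": "0 20 -2 0 0;0 20 0 0 0;0 20 0 0 0;0 15 0 0 0;0 10 0 0 0;0 10 0 0 0;0 0 0 0 0;0 0 0 0 0;0 0 0 0 150;0 0 0 0 255;0 0 0 0 255;0 0 0 0 255;0 0 0 0 255;0 0 0 0 255", "squeeze": 20}}

```text
time: 5.18
position: [0.5477, -0.0091, 0.1275]
tool_rot: [-1.571, 0.001, -0.0]
ft_force: [-0.5, -0.1, 0.8]
grip_width: 0.432
```

```bash
python3 - <<'E'
from m import *
d=snap('side')
cv2.imwrite('pics/s2.png',cv2.resize(cv2.cvtColor(d['img'][120:270,210:410],cv2.COLOR_RGB2BGR),(800,600),interpolation=cv2.INTER_CUBIC))
s=ctrl.get_state();print(s['position'],s['ft_force'],s['grip_width'])
E
```

```text
[ 0.5477 -0.0091  0.1276] [-0.508   0.1763 -0.078 ] 0.43284046777361235
```

View pics/s2.png

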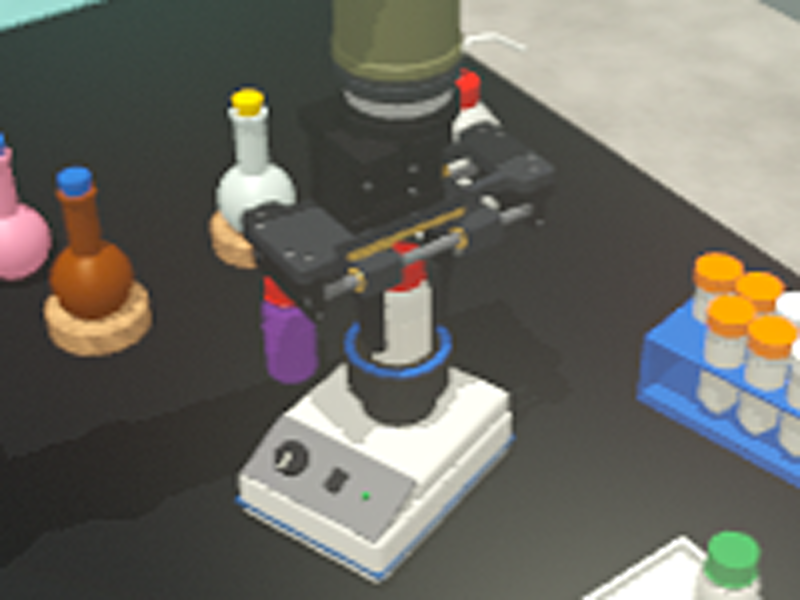

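{"fn": "drive_tool", "kwargs": {"increments": "0 -15 0 0 255;0 -25 0 0 255;0 -25 0 0 255;0 0 0 0 255;-10 0 -25 0 255;-15 0 -45 0 255;-15 0 -45 0 255;-15 0 -45 0 255;-8 0 -45 0 255;0 0 -35 0 255;0 0 -13 0 255;0 0 0 0 255;0 0 0 0 255;0 0 0 0 255"}}

```text
time: 6.98
position: [0.4852, -0.2604, 0.1924]
tool_rot: [-1.57, -0.002, 0.002]
ft_force: [1.2, 0.5, -1.2]
grip_width: 0.431
```

```bash
python3 - <<'E'
from m import *
d=snap('side')
cv2.imwrite('pics/s3.png',cv2.resize(cv2.cvtColor(d['img'][150:375,200:500],cv2.COLOR_RGB2BGR),(800,600),interpolation=cv2.INTER_CUBIC))
s=ctrl.get_state();print(s['position'],s['ft_force'],s['grip_width'])
E
```

```text
[ 0.4852 -0.2607  0.1925] [ 0.7498 -0.1188 -0.0909] 0.43334259758401494
```

View pics/s3.png

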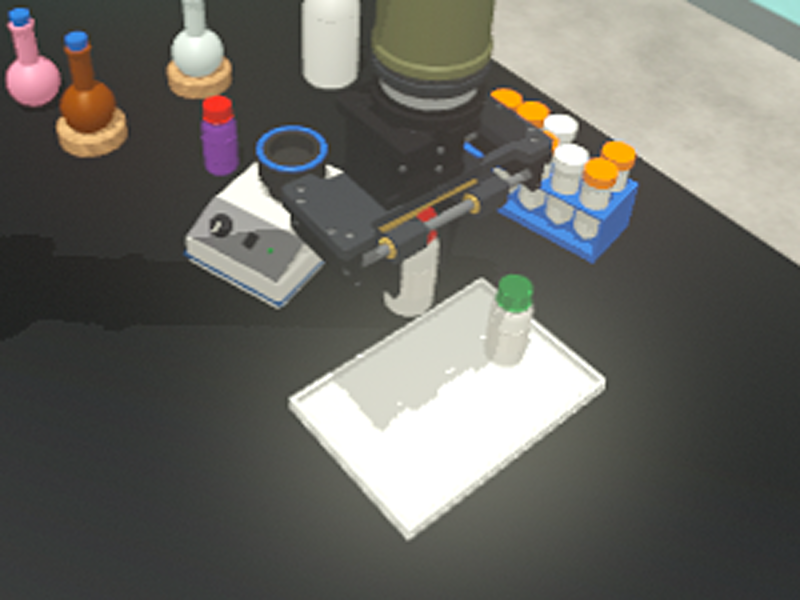

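{"fn": "drive_tool", "kwargs": {"increments": "0 30 0 0 255;0 30 0 0 255;0 30 0 0 255;0 30 0 0 255;0 20 0 0 255;0 10 0 0 255;0 4 0 0 255;0 2 0 0 255;0 1 0 0 255;0 0 0 0 255;0 0 0 0 255"}}

```text
time: 8.4
position: [0.485, -0.2621, 0.0359]
tool_rot: [-1.571, -0.0, -0.001]
ft_force: [-0.3, 0.3, -1.5]
grip_width: 0.43
```

{"fn": "drive_tool", "kwargs": {"increments": "0 1 0 0 255;0 1 0 0 255;0 0 0 0 255;0 0.7 0 0 255;0 0 0 0 255;0 0 0 0 255"}}

```text
time: 9.15
position: [0.4848, -0.2621, 0.0329]
tool_rot: [-1.571, 0.0, -0.0]
ft_force: [-0.2, -1.1, -1.0]
grip_width: 0.429
```

{"fn": "drive_tool", "kwargs": {"increments": "0 0 0 0 130;0 0 0 0 110;0 0 0 0 80;0 0 0 0 40;0 0 0 0 0;0 0 0 0 0;0 0 0 0 0;0 0 0 0 0"}}

```text
time: 10.15
position: [0.4847, -0.262, 0.0328]
tool_rot: [-1.571, 0.0, -0.0]
ft_force: [0.1, 0.3, -0.1]
grip_width: 0.996
```

```bash
python3 - <<'E'
from m import *
d=snap('side')
cv2.imwrite('pics/s4.png',cv2.resize(cv2.cvtColor(d['img'][150:375,200:500],cv2.COLOR_RGB2BGR),(800,600),interpolation=cv2.INTER_CUBIC))
s=ctrl.get_state();print(s['position'],s['ft_force'],s['grip_width'])
E
```

```text
[ 0.4848 -0.2621  0.0329] [-0.533  -0.3183 -0.8221] 0.9943498614156305
```

View pics/s4.png

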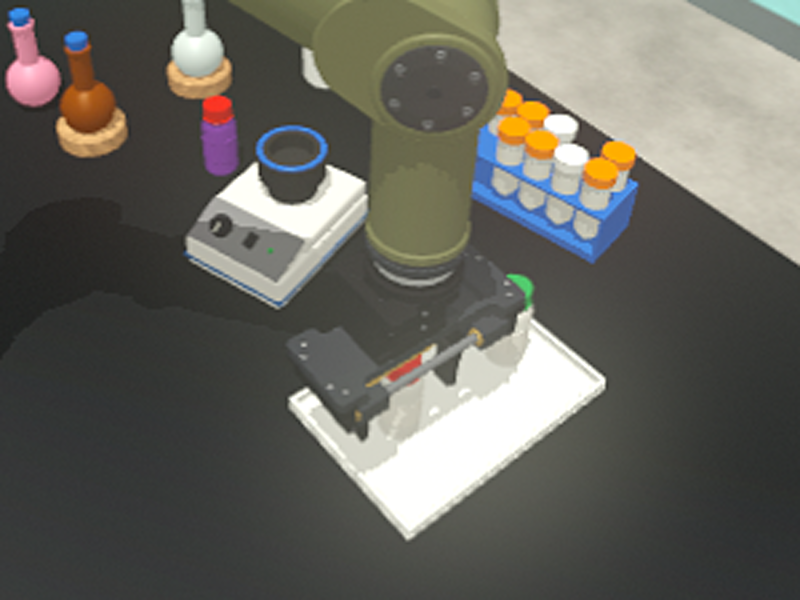

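{"fn": "drive_tool", "kwargs": {"increments": "0 -15 0 0 0;0 -25 0 0 0;0 -40 0 0 0;0 -50 0 0 0;0 -50 0 0 0;0 -10 0 0 0;0 0 0 0 0;0 0 0 0 0"}}

```text
time: 11.2
position: [0.4839, -0.2616, 0.2215]
tool_rot: [-1.57, 0.002, 0.001]
ft_force: [0.0, 0.1, 0.8]
grip_width: 0.997
```

```bash
python3 - <<'E'
from m import *
d=snap('side')
cv2.imwrite('pics/s5.png',cv2.resize(cv2.cvtColor(d['img'][150:375,200:500],cv2.COLOR_RGB2BGR),(800,600),interpolation=cv2.INTER_CUBIC))
s=ctrl.get_state();print(s['position'],s['ft_force'],s['grip_width'])
b=blobs(d,[0,140,90],[6,255,255])[0];print(b)
E
```

```text
[ 0.4838 -0.2615  0.2213] [0.3636 0.2156 0.0824] 1.0005503132871483
[([323.5, 142.1], [318, 137, 12, 11, 98]), ([281.1, 190.8], [276, 186, 12, 11, 108]), ([351.2, 285.9], [345, 279, 13, 15, 155])]
```

View pics/s5.png

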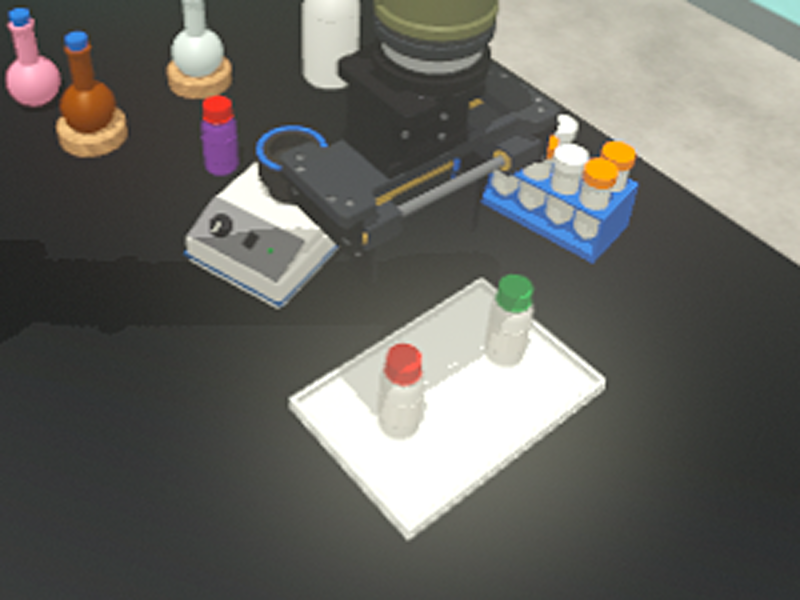

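The red-capped bottle now stands upright on the tray (crop ~(402,390)), and the cradle is empty. Next is the flask.

{"fn": "drive_tool", "kwargs": {"increments": "0 0 25 0 0;-4 0 50 0 0;-5 0 50 0 0;-5 0 50 0 0;-5 0 50 0 0;-5 0 50 0 0;-5 0 50 0 0;-5 0 50 0 0;-4 0 50 0 0;-4 0 50 0 0;0 0 40 0 0;0 0 15 0 0;0 0 0 0 0;0 0 0 0 0;0 0 0 0 0"}}

```text
time: 13.12
position: [0.4435, 0.2663, 0.223]
tool_rot: [-1.571, 0.002, -0.003]
ft_force: [-0.0, -0.1, -0.1]
grip_width: 1.002
```

```bash
python3 - <<'E'
from m import *
s=ctrl.get_state();print(s['position'],s['ft_force'],s['grip_width'])
snap('wrist','w6.png');d=snap('top')
cv2.imwrite('pics/t6.png',cv2.resize(cv2.cvtColor(d['img'][180:300,290:450],cv2.COLOR_RGB2BGR),(800,600),interpolation=cv2.INTER_CUBIC))
cv2.imwrite('pics/t6f.png',cv2.cvtColor(d['img'],cv2.COLOR_RGB2BGR))
E
```

```text
[0.4435 0.2663 0.223 ] [-0.0132 -0.147  -0.1496] 1.0023391850603074
```

View pics/w6.png

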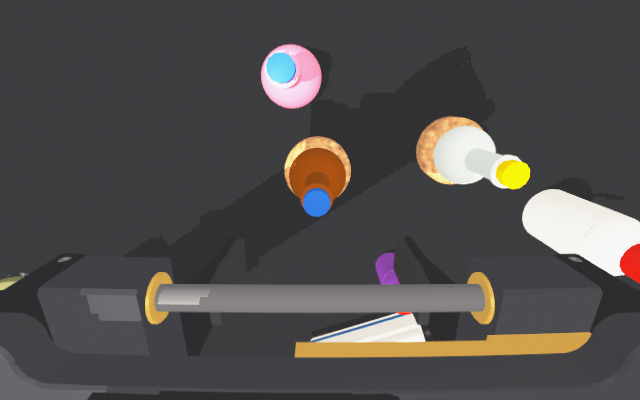

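View pics/t6.png

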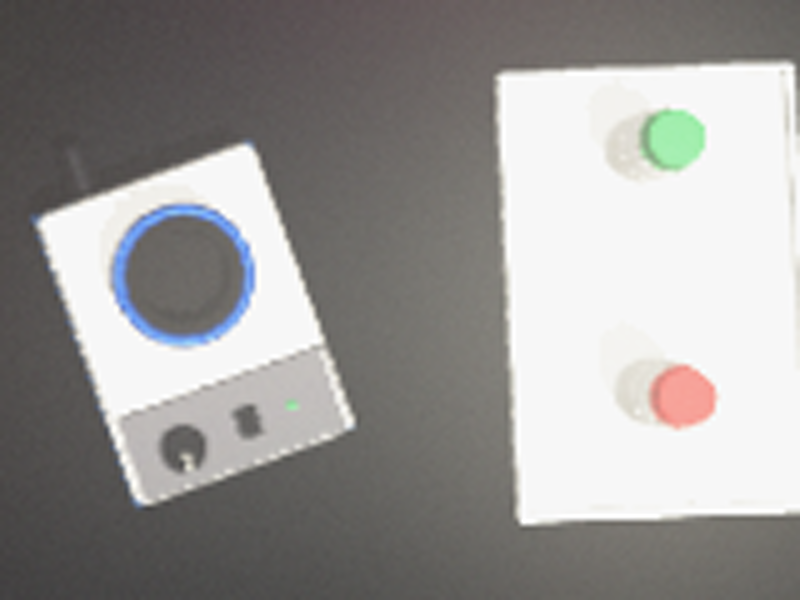

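```bash
python3 - <<'E'
from m import *
d=snap('wrist')
for lo,hi,n in [([98,140,80],[118,255,255],'blue'),([5,150,30],[14,255,200],'brown')]:
    print(n,[x for x in blobs(d,lo,hi,80)[0]])
print('stop',onz(d,317,203,.144),'proj',proj(d,(.4425,.2688,.144)),proj(d,(.4425,.2688,.045)))
t=snap('top')
b,m=blobs(t,[98,80,60],[122,255,255]);print([x for x in b if x[0][0]>290])
m[:, :300]=0;m[:,350:]=0;m[:215]=0;m[255:]=0
c=np.argwhere(m)[:,::-1]
h=cv2.convexHull(c.astype(np.float32));e=cv2.fitEllipse(h);print(e,onz(t,*e[0],.117))
E
```

```text
blue [([316.5, 202.9], [304, 189, 26, 29, 617]), ([370.2, 324.3], [336, 315, 65, 20, 91])]
brown [([317.4, 173.4], [289, 148, 57, 60, 2190])]
stop [0.4423 0.2727 0.144 ] proj (np.float64(317.3116170414076), np.float64(207.54630140941345)) (np.float64(317.8415581426574), np.float64(178.65119269188753))
[([386.0, 131.6], [378, 124, 19, 17, 160]), ([361.4, 153.3], [335, 135, 75, 32, 747]), ([368.1, 141.1], [365, 139, 7, 5, 16]), ([326.0, 234.5], [313, 221, 28, 28, 179])]
((326.2943115234375, 234.61654663085938), (27.729713439941406, 27.91011619567871), 14.561359405517578) [ 0.5474 -0.0064  0.117 ]
```

{"fn": "drive_tool", "kwargs": {"increments": "-1 20 3 0 0;0 30 0 0 0;0 30 0 0 0;0 25 0 0 0;0 15 0 0 0;0 10 0 0 0;0 5 0 0 0;0 2 0 0 0;0 0 0 0 0;0 0 0 0 0"}}

```text
time: 14.58
position: [0.4423, 0.2712, 0.0864]
tool_rot: [-1.57, -0.0, -0.001]
ft_force: [0.3, 0.4, -1.0]
grip_width: 0.999
```

```bash
python3 - <<'E'
from m import *
s=ctrl.get_state();print(s['position'],s['ft_force'],s['grip_width'])
d=snap('side')
cv2.imwrite('pics/s7.png',cv2.resize(cv2.cvtColor(d['img'][120:240,170:330],cv2.COLOR_RGB2BGR),(800,600),interpolation=cv2.INTER_CUBIC))
snap('wrist','w7.png')
E
```

```text
[0.4423 0.2712 0.0864] [ 0.3062  0.4215 -0.952 ] 0.9992035910610215
```

View pics/s7.png

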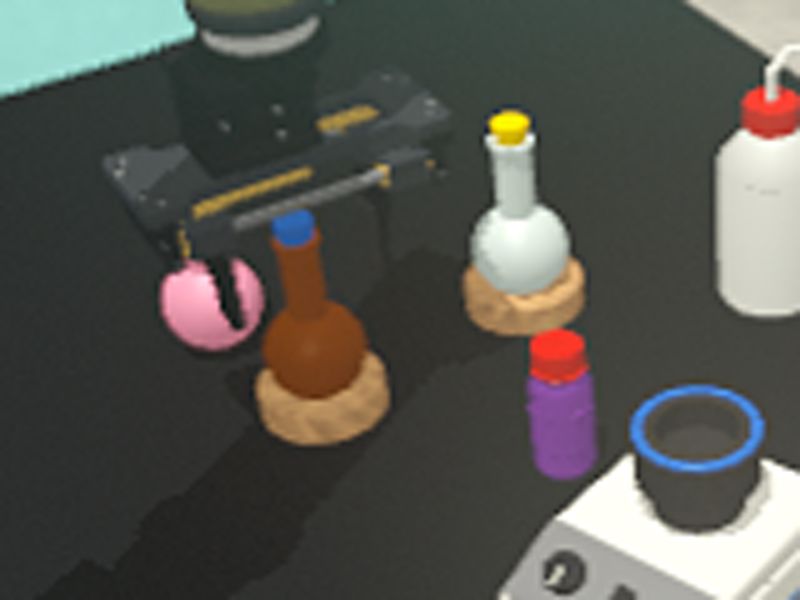

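View pics/w7.png

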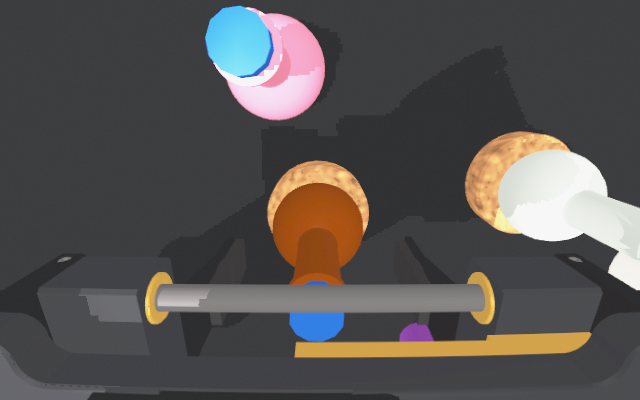

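```bash
python3 - <<'E'
from m import *
d=snap('wrist')
print(onz(d,316.5,312,.144),proj(d,(.4423,.2712,.144)),proj(d,(.4423,.269,.144)))
print(blobs(d,[98,140,80],[118,255,255],80)[0])
E
```

```text
[0.4419 0.2763 0.144 ] (np.float64(317.60373988774586), np.float64(322.5326563160657)) (np.float64(317.6148167005317), np.float64(326.9528475019119))
[([235.1, 29.8], [205, 5, 69, 73, 1748]), ([316.6, 325.0], [289, 313, 56, 29, 1316])]
```

{"fn": "drive_tool", "kwargs": {"increments": "0 0 0 0 120;0 0 0 0 160;0 0 0 0 180;0 0 0 0 200;0 0 0 0 220;0 0 0 0 255;0 0 0 0 255;0 0 0 0 255", "squeeze": 50}}

```text
time: 15.72
position: [0.4419, 0.271, 0.0859]
tool_rot: [-1.571, 0.0, -0.0]
ft_force: [-1.1, 0.8, 0.5]
grip_width: 0.291
```

{"fn": "drive_tool", "kwargs": {"increments": "0 -10 0 0 255;0 -20 0 0 255;0 -30 0 0 255;0 -40 0 0 255;0 -30 0 0 255;0 -10 0 0 255;0 0 0 0 255;0 0 0 0 255;0 0 0 0 255"}}

```text
time: 16.85
position: [0.4413, 0.2705, 0.2245]
tool_rot: [-1.572, 0.002, 0.001]
ft_force: [-0.4, 0.2, -1.0]
grip_width: 0.292
```

```bash
python3 - <<'E'
from m import *
s=ctrl.get_state();print(s['position'],s['ft_force'],s['grip_width'])
d=snap('side')
cv2.imwrite('pics/s8.png',cv2.resize(cv2.cvtColor(d['img'][90:210,170:330],cv2.COLOR_RGB2BGR),(800,600),interpolation=cv2.INTER_CUBIC))
snap('wrist','w8.png');
E
```

```text
[0.4413 0.2705 0.2245] [-0.389   0.2064 -0.9978] 0.29188177767754026
```

View pics/s8.png

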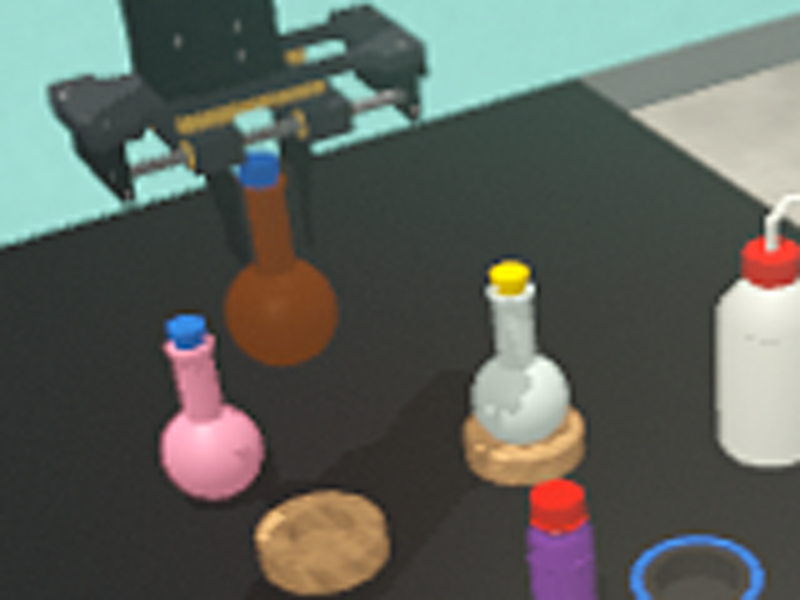

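View pics/w8.png

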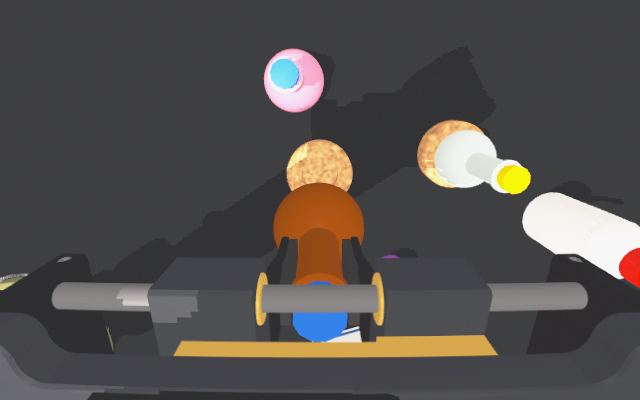

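{"fn": "drive_tool", "kwargs": {"increments": "8 0 -20 0 255;15 0 -38 0 255;15 0 -38 0 255;15 0 -38 0 255;15 0 -38 0 255;15 0 -38 0 255;12 0 -34 0 255;8 0 -22 0 255;3 0 -10 0 255;0 0 0 0 255;0 0 0 0 255;0 0 0 0 255;0 0 0 0 255"}}

```text
time: 18.58
position: [0.5478, -0.0044, 0.2259]
tool_rot: [-1.571, -0.001, 0.001]
ft_force: [-0.3, 0.2, -1.8]
grip_width: 0.293
```

```bash
python3 - <<'E'
from m import *
s=ctrl.get_state();print(s['position'],s['tool_rot'],s['ft_force'],s['grip_width'])
d=snap('side','sf9.png')
cv2.imwrite('pics/s9.png',cv2.resize(cv2.cvtColor(d['img'][110:260,220:420],cv2.COLOR_RGB2BGR),(800,600),interpolation=cv2.INTER_CUBIC))
d=snap('top','tf9.png')
cv2.imwrite('pics/t9.png',cv2.resize(cv2.cvtColor(d['img'][180:300,250:410],cv2.COLOR_RGB2BGR),(800,600),interpolation=cv2.INTER_CUBIC))
snap('wrist','w9.png');
E
```

```text
[ 0.5478 -0.0044  0.2259] [-1.5705 -0.0007  0.0005] [-0.284   0.2066 -1.8228] 0.2928271669622131
```

View pics/s9.png

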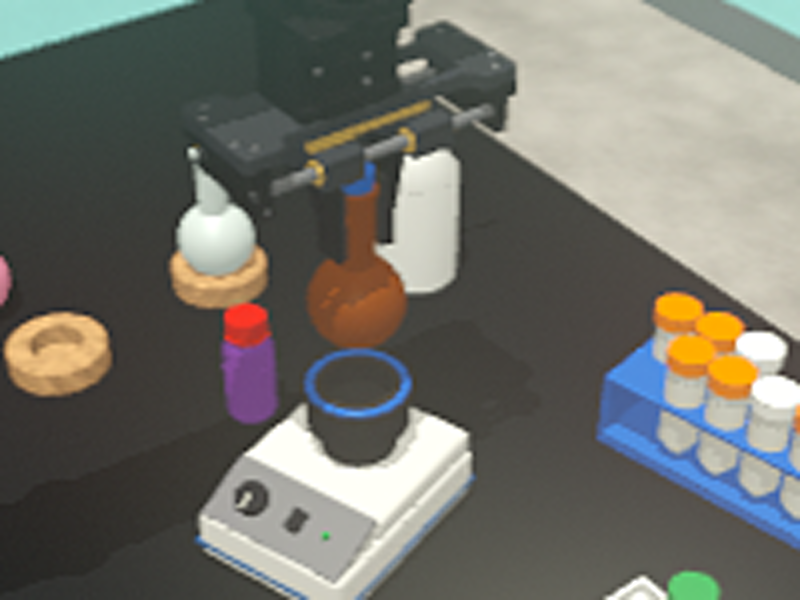

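View pics/t9.png

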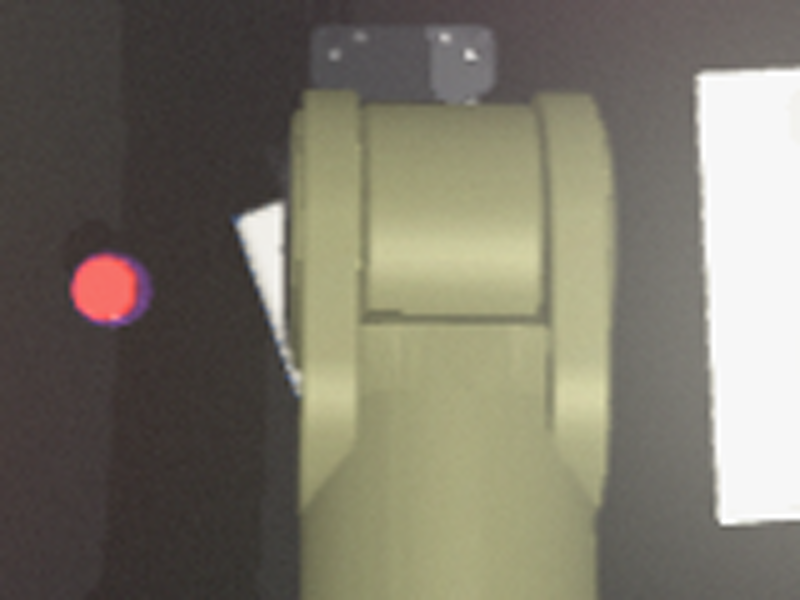

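View pics/w9.png

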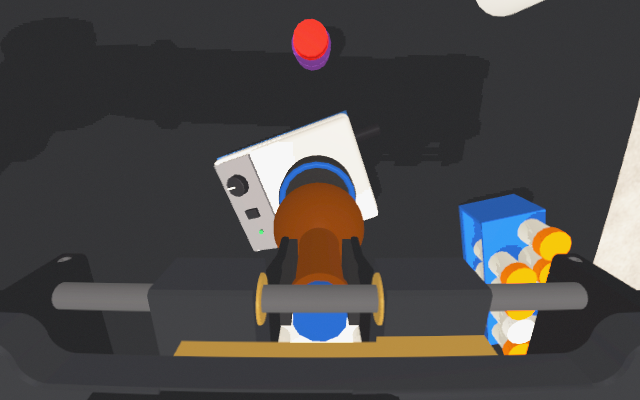

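```bash
python3 - <<'E'
from m import *
d=snap('side')
b,m=blobs(d,[98,80,60],[122,255,255],5)
m[:195]=0;m[220:]=0;m[:,290:]=m[:,290:];m[:,:290]=0;m[:,330:]=0
h=cv2.convexHull(np.argwhere(m)[:,::-1].astype(np.float32));e=cv2.fitEllipse(h);print(e,'rim side',onz(d,*e[0],.117))
b,m=blobs(d,[5,120,30],[16,255,220],20);print(b)
m[:,:280]=0;m[:,335:]=0;m[:178]=0
pts=np.argwhere(m)[:,::-1];pts=pts[pts[:,1]<205]
h=cv2.convexHull(pts.astype(np.float32))[:,0];h=h[(h[:,1]>180)]
A=np.c_[2*h,np.ones(len(h))];s=np.linalg.lstsq(A,(h**2).sum(1),rcond=None)[0];print('circ',s[:2],np.sqrt(s[2]+s[0]**2+s[1]**2))
zb=ctrl.get_state()['position'][2]-.0862+.045
print('bulb side',onz(d,s[0],s[1],zb),zb,'pred',proj(d,(.5478,-.0044,zb)),proj(d,(.5478,-.0064,zb)),'rimpred',proj(d,(.5474,-.0063,.117)))
w=snap('wrist')
b,m=blobs(w,[98,80,60],[122,255,255],5)
m[:,:270]=0;m[:,365:]=0;m[:150]=0;m[210:]=0
ys,xs=np.nonzero(m);print('rim wrist cols',xs.min(),xs.max(),ys.min(), 'pred outer far', proj(w,(.5474,-.0063+.036,.117)),proj(w,(.5474+.036,-.0063,.117)),proj(w,(.5474-.036,-.0063,.117)))
b,m=blobs(w,[5,150,30],[14,255,220],50)
print(b)
# predicted top extreme of bulb in wrist
T=np.array(w['camera_from_world']);c=-T[:3,:3].T@T[:3,3]
for y in (-.0084,-.0064,-.0044,-.0024):
    P=np.array([.5478,y,zb]);v=P-c;D=np.linalg.norm(v);u=v/D
    up=T[1,:3]-u*(T[1,:3]@u);up/=np.linalg.norm(up);a=np.arcsin(.032/D)
    print(y,proj(w,c+(np.cos(a)*u+np.sin(a)*up)))
E
```

```text
((308.9759826660156, 205.34991455078125), (17.384437561035156, 26.3914794921875), 90.00325012207031) rim side [ 0.5432 -0.0069  0.117 ]
[([309.0, 181.3], [297, 156, 25, 41, 565]), ([273.7, 182.5], [263, 176, 23, 11, 93]), ([387.9, 190.7], [383, 187, 12, 7, 35]), ([233.0, 194.1], [227, 191, 14, 8, 57]), ([234.9, 203.6], [221, 196, 27, 13, 113]), ([397.0, 204.5], [387, 199, 21, 11, 62]), ([434.2, 211.3], [430, 208, 9, 6, 20]), ([424.1, 217.7], [419, 214, 12, 7, 32])]
circ [300.8078 178.336 ] 21.018946757595238
bulb side [0.5431 0.0291 0.1847] 0.1847086104039724 pred (np.float64(309.46653849807234), np.float64(183.90549067440384)) (np.float64(309.9052662394977), np.float64(184.28334167657297)) rimpred (np.float64(310.1329681574377), np.float64(204.65323902746337))
rim wrist cols 279 355 161 pred outer far (np.float64(317.90169647651464), np.float64(161.26911060716398)) (np.float64(357.2501189702597), np.float64(200.194501121313)) (np.float64(278.6628479734408), np.float64(200.1903240770819))
[([318.5, 229.5], [274, 183, 90, 102, 6213])]
-0.0084 (np.float64(318.1174273184971), np.float64(187.07073573900823))
-0.0064 (np.float64(318.1142254564717), np.float64(184.3260879950781))
-0.0044 (np.float64(318.1110143074389), np.float64(181.56267564646205))
-0.0024 (np.float64(318.10779396751747), np.float64(178.78032885978726))
```

{"fn": "drive_tool", "kwargs": {"increments": "0 10 -1 0 255;0 12 0 0 255;0 10 0 0 255;0 5 0 0 255;0 3 0 0 255;0 1 0 0 255;0 0 0 0 255;0 0 0 0 255;0 0 0 0 255", "squeeze": 60}}

```text
time: 19.95
position: [0.548, -0.006, 0.1851]
tool_rot: [-1.571, -0.0, -0.001]
ft_force: [-0.1, -0.2, -1.6]
grip_width: 0.288
```

```bash
python3 - <<'E'
from m import *
s=ctrl.get_state();print(s['position'],s['tool_rot'],s['ft_force'],s['grip_width'])
d=snap('side')
cv2.imwrite('pics/s10.png',cv2.resize(cv2.cvtColor(d['img'][140:240,240:373],cv2.COLOR_RGB2BGR),(798,600),interpolation=cv2.INTER_CUBIC))
E
```

```text
[ 0.548  -0.006   0.1851] [-1.5707 -0.0001 -0.0006] [-0.1248 -0.1829 -1.6141] 0.287763509963193
```

View pics/s10.png

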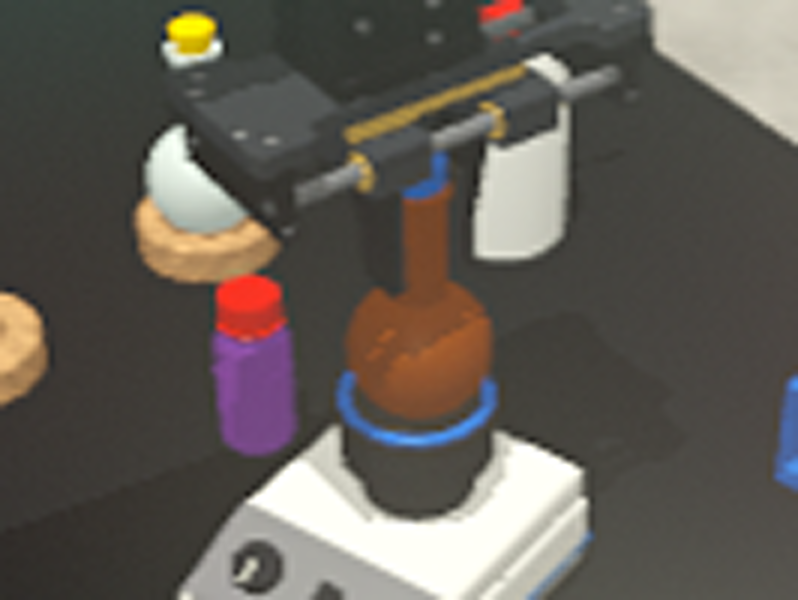

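{"fn": "drive_tool", "kwargs": {"increments": "0 1 0 0 255;0 1 0 0 255;0 1 0 0 255;0 1 0 0 255;0 1 0 0 255;0 1 0 0 255;0 1 0 0 255;0 1 0 0 255;0 0 0 0 255;0 0 0 0 255"}}

```text
time: 21.25
position: [0.5481, -0.0061, 0.1771]
tool_rot: [-1.571, -0.0, -0.001]
ft_force: [-0.5, 0.7, 5.3]
grip_width: 0.286
```

{"fn": "drive_tool", "kwargs": {"increments": "0 1 0 0 255;0 1 0 0 255;0 1 0 0 255;0 1 0 0 255;0 1 0 0 255;0 1 0 0 255;0 0 0 0 255;0 0 0 0 255;0 0 0 0 255"}}

```text
time: 22.38
position: [0.5481, -0.006, 0.1716]
tool_rot: [-1.57, -0.0, -0.001]
ft_force: [-1.8, 0.8, 8.9]
grip_width: 0.288
```

```bash
python3 - <<'E'
from m import *
s=ctrl.get_state();print(s['position'],s['tool_rot'],s['ft_force'],s['grip_width'])
d=snap('side')
cv2.imwrite('pics/s11.png',cv2.resize(cv2.cvtColor(d['img'][140:240,240:373],cv2.COLOR_RGB2BGR),(798,600),interpolation=cv2.INTER_CUBIC))
E
```

```text
[ 0.5481 -0.006   0.1716] [-1.5703 -0.0003 -0.001 ] [-1.8476  0.8078  8.8521] 0.28771482594343556
```

View pics/s11.png

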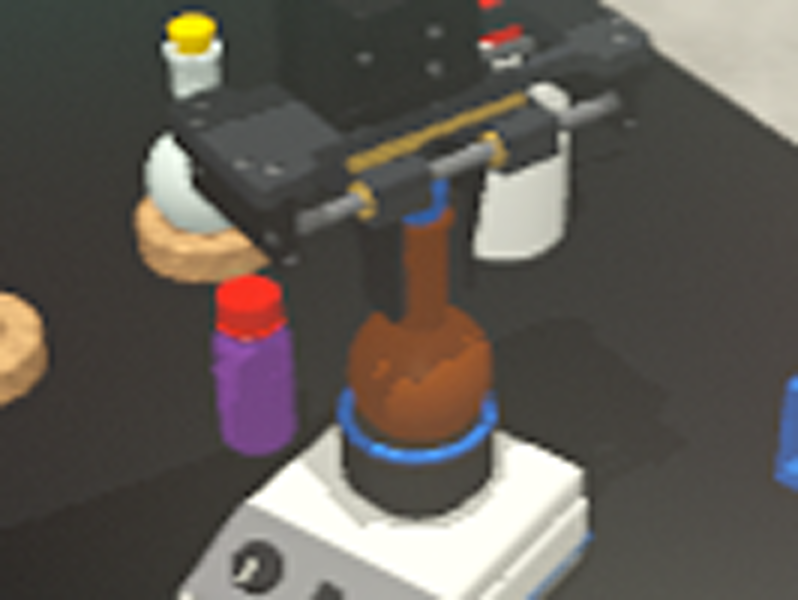

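{"fn": "drive_tool", "kwargs": {"increments": "0 1 0 0 255;0 0 0 0 255;0 1 0 0 255;0 0 0 0 255;0 0 0 0 255"}}

```text
time: 23.05
position: [0.5483, -0.0059, 0.1699]
tool_rot: [-1.57, -0.001, -0.001]
ft_force: [-3.1, 1.5, 8.7]
grip_width: 0.287
```

{"fn": "drive_tool", "kwargs": {"increments": "0 1 0 0 255;0 0 0 0 255;0 0 0 0 255"}}

```text
time: 23.42
position: [0.5483, -0.0059, 0.169]
tool_rot: [-1.57, -0.001, -0.001]
ft_force: [-4.7, 0.9, 9.7]
grip_width: 0.285
```

{"fn": "drive_tool", "kwargs": {"increments": "-0.5 0 0 0 255;-0.5 0 0 0 255;0 0 0 0 255;0 1 0 0 255;0 0 0 0 255;0 0 0 0 255"}}

```text
time: 24.18
position: [0.5479, -0.0058, 0.1687]
tool_rot: [-1.57, -0.002, -0.002]
ft_force: [-2.7, 0.8, 12.7]
grip_width: 0.287
```

```bash
python3 - <<'E'
from m import *
for _ in range(4):
    d=snap('side');s=ctrl.get_state();print(s['position'],s['ft_force'],s['torque'])
cv2.imwrite('pics/s12.png',cv2.resize(cv2.cvtColor(d['img'][140:240,240:373],cv2.COLOR_RGB2BGR),(798,600),interpolation=cv2.INTER_CUBIC))
snap('wrist','w12.png')
m=blobs(d,[98,80,60],[122,255,255],5)[1];m[:,:290]=0;m[:,330:]=0;m[:195]=0;m[230:]=0
ys,xs=np.nonzero(m);print(ys.max(),xs.min(),xs.max())
for z in (.117,.1075,.105): print(z,proj(d,(.5474,-.0063,z)))
E
```

```text
[ 0.5478 -0.0058  0.1687] [-2.8449  2.4385 12.5686] [0.0812 0.5786 0.0391]
[ 0.5479 -0.0058  0.1687] [-2.9258  1.6596 12.294 ] [0.0947 0.5698 0.0339]
[ 0.5479 -0.0058  0.1687] [-2.8305  0.9734 12.5484] [0.0885 0.633  0.0627]
[ 0.5479 -0.0058  0.1687] [-2.9092  1.6977 11.9458] [ 0.1315  0.6423 -0.0123]
217 296 322
0.117 (np.float64(310.1329681574377), np.float64(204.65323902746337))
0.1075 (np.float64(310.18362434702425), np.float64(207.37018079012913))
0.105 (np.float64(310.19685909190935), np.float64(208.07985592860697))
```

View pics/s12.png

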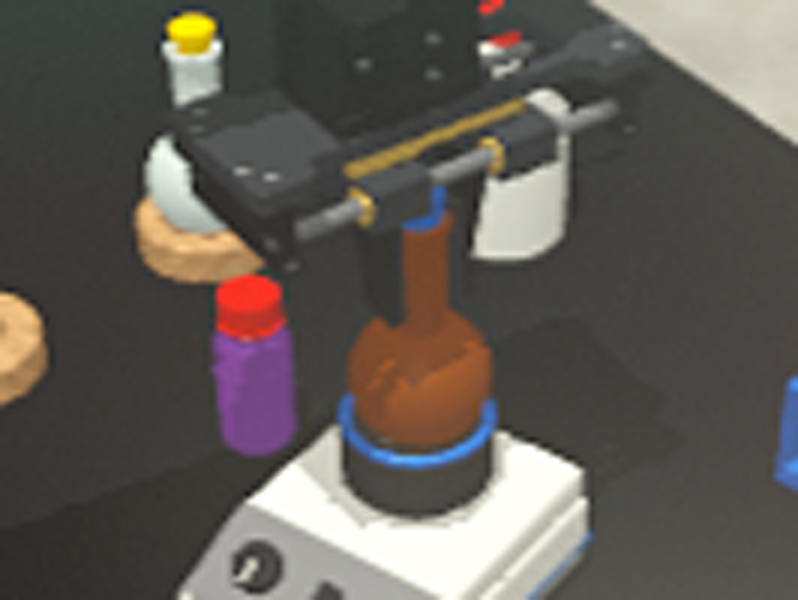

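View pics/w12.png

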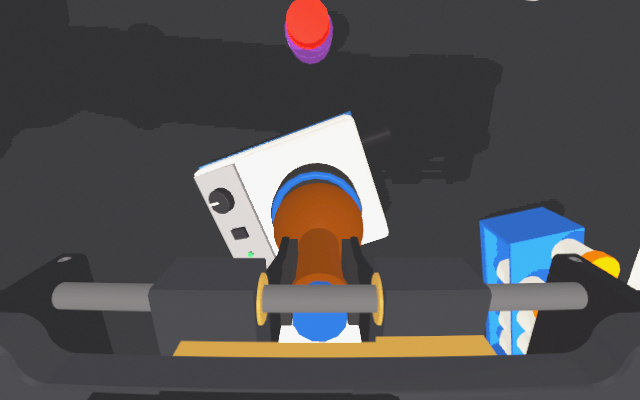

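```bash
python3 - <<'E'
from m import *
w=snap('wrist')
m=blobs(w,[98,80,60],[122,255,255],5)[1];m[:,:265]=0;m[:,372:]=0;m[:150]=0;m[225:]=0
ys,xs=np.nonzero(m);print(ys.min(),xs.min(),xs.max())
for z in (.117,.109,.1075,.105):print(z,proj(w,(.5474,-.0063+.036,z))[1],[proj(w,(.5474+k*.036,-.0063,z))[0] for k in(-1,1)])
E
```

```text
171 271 360
0.117 175.2642492915543 [np.float64(268.7455798379543), np.float64(366.0293211052667)]
0.109 172.7561003308563 [np.float64(270.33964899458147), np.float64(364.5085203543569)]
0.1075 172.3045802608454 [np.float64(270.6273192434501), np.float64(364.23407101534116)]
0.105 171.56455532178924 [np.float64(271.09926447201326), np.float64(363.78381479328516)]
```

{"fn": "drive_tool", "kwargs": {"increments": "0 1 0 0 255;0 0 0 0 255;0 0 0 0 255;0 0 0 0 255"}}

```text
time: 24.98
position: [0.5482, -0.0057, 0.1685]
tool_rot: [-1.569, -0.003, -0.003]
ft_force: [-3.6, 1.2, 16.4]
grip_width: 0.288
```

{"fn": "drive_tool", "kwargs": {"increments": "0 0 0 0 255;0 0 0 0 255;0 0 0 0 255;0 0 0 0 255;0 0 0 0 255;0 0 0 0 255;0 0 0 0 255;0 0 0 0 255"}}

```text
time: 25.98
position: [0.5482, -0.0057, 0.1686]
tool_rot: [-1.569, -0.003, -0.003]
ft_force: [-4.4, 0.5, 16.6]
grip_width: 0.288
```

```bash
python3 - <<'E'
from m import *
d=snap('side','s13.png');s=ctrl.get_state();print(s['time'],s['position'],s['ft_force'],s['torque'],np.abs(s['qd']).max())
print(blobs(d,[0,140,90],[6,255,255])[0]); print(blobs(d,[55,120,80],[80,255,255])[0])
E
```

```text
26.025 [ 0.5482 -0.0057  0.1686] [-4.2921  0.826  16.3994] [ 0.1248  0.8854 -0.0578] 0.002692310398895102
[([321.6, 139.9], [320, 138, 4, 4, 10]), ([324.2, 146.0], [322, 145, 5, 3, 9]), ([281.1, 190.8], [276, 186, 12, 11, 108]), ([350.6, 284.6], [345, 279, 13, 15, 121])]
[([392.9, 257.0], [387, 253, 12, 9, 84])]
```

View pics/s13.png

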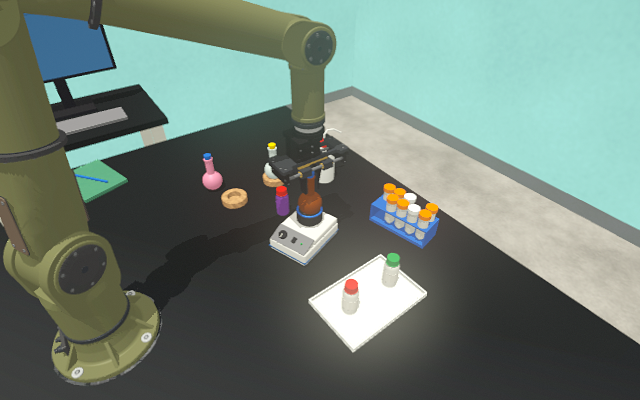

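The picture shows the red-capped bottle upright on the tray at (351,297), the flask held upright in the lowered cradle at (310,208), and the bystanders in place. The force is steady, so I'm handing in.

```bash
python3 -c "
from bench import workorder
print(workorder.close_job())"
```

```text
the job is handed in; nothing more can be done
None
```

I moved the red-capped bottle from the cradle and stood it upright on the free half of the tray. I then seated the brown flask with the blue stopper in the cradle, pressed it to the bottom stop, and handed the job in at about 26 s with the gripper still holding it down. The hand-in gives no verdict.

**Press:** the last readings were steady at about 16.5 N upward on the hand, so roughly 18 N on the cradle with the flask's weight. The highest force I read was about 17 N at the wrist, well under the 60 N limit.

**Cradle travel:** the wrist view puts the rim about 12 mm down. The last 1 mm command moved the tool only 0.2 mm while the force rose by 4 N, which fits the bottom stop.

**Alignment:** the flask looked upright, and the last measurements put it about 1 mm from the cradle's axis.

**Bystanders:** the green-capped bottle measured in the same place as before. The tube rack, wash bottle and other flask looked unmoved in the side picture, but I did not re-measure them.

**Disagreements:**
- The side camera put the rim about 4 mm off in x from the top and wrist views. I trusted the latter two, since they agreed.
- A sideways force of about 4 N remained at the wrist. I shifted the tool 1 mm toward -x partway through, but it came back as I pressed harder.
- My circle fit of the bulb in the side view failed, so I did not use it.

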